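# Check the handbrake lever of the workshop trolley

## Robot

A 6-joint arm with a two-finger parallel gripper is mounted at the origin on the work surface. World frame = base frame: x ahead of the robot, y to its left, z up, the work surface at z = 0. Lengths are in m, angles in rad, forces in N, time in s.
With the tool pointing down it reaches from about 0.275 to 0.75 m from the base axis. Payload 10.2 kg.
Tool frame: the origin (TCP) lies at the very end of the fingers, on their centre line; the grasp point (between the pads) lies 19 mm behind it; z points along the fingers, y is the direction in which the jaws open and shut (so a half turn about z gives the same grasp; the last joint's range is limited). The gripper opens to 88 mm and grips with 3 to 60 N. Pads are 18 mm wide; open, the fingers measure 123 mm over their backs; the gripper's body (75 mm by 187 mm) begins 45 mm behind the grasp point.
Start: joints at [-1.495, 0.313, 1.498, -0, 1.331, -0.223], TCP at [0.155, -0.502, 0.239] pointing down, gripper open.
Joint ranges: [-2.94, 2.94], [-0.97, 2.17], [0.19, 2.56], [-1.23, 4.37], [0.02, 3.11], [-2.88, 2.88]. Speed limits (rad/s): [2.39, 2.39, 3.01, 3.14, 3.14, 3.14].

## Interface

Orientations are given as a rotation vector (axis times angle).
In Python, from cell import manip gives the robot as it stands.
- The arm moves only by the shell command python3 -m inch 'ROWS' [FORCE]. ROWS is JSON, a list of rows, each an object of numbers: "gripper": the closure, from 0 (fully open) to 1 (shut); "x", "y", "z": the shift along the world's x, y, z in cm; "turn": the turn about the world's z in degrees. In form: [{"gripper": .., "x": .., "y": .., "z": .., "turn": ..}, ...]. A call has 1 to 10 rows; each row is the pose to reach, as a shift and turn from the pose commanded when the call began; what a row does not reach only later rows make up. A row lasts 1/12 s, in which the tool goes at most 41.7 mm and 7.16 degrees, less where a joint would pass 70% of its speed; a pose out of reach is approached as far as the arm can. A call with a gripper value outside its range is refused whole. The fingers move at their own pace and stop on an object; FORCE is the grip in N (left out, the last holds). Time passes only in rows, so rows that repeat a pose let the fingers close. It gives the time, the measured TCP pose, the force and the opening at its end, in the units of the state.
- manip.get_state(): the state, without advancing time (a new reading comes with each control period).
- manip.capture(name): name is "side" or "top"; returns the picture (480x640x3 uint8, blue, green, red); there is no depth.
- manip.get_calibration(name): a dict with "K" (3x3 intrinsics, pixels), "k1" (the pictures are not rectified: a ray, as slopes to the right and down, at radius r is drawn at 1 + k1 r^2 times it, then the intrinsics apply), "world_from_camera" (4x4, takes a point from camera to world coordinates). Camera axes: x right, y up, looking along -z (the intrinsics and any distortion apply to the point x, -y, -z); pixel columns grow to the right and rows downward; lengths in m; the calibration is good to about 2 mm. A picture is of the moment at which its call begins. get_calibration takes no time and is no camera call.
- manip.hand_in(): hands the job in, once; it reports no verdict.
Trained networks look in the newest picture that a camera, given by its name, has taken for a name from the list of things; names that differ only in an ending like _2 or _b are one class to them, and where a whole thing is asked for, a point or a joint stands for the part that bears it (a point fixed in the world has none). Each returns a list of dicts, best first, with "p" (0 to 1); they miss things now and then, are a little off and sometimes report something else, mostly with a low value. They report only what shows in the picture. A call takes as long as a camera call.
- manip.recognise(camera, query): "position" ([row, column] as shares, 0 to 1, of the picture: columns of its width, rows of its height, amid what is visible of it).
The state is a dict: "t": time; "joint_pos": joint angles; "qd": joint speeds; "effort": joint torques, N m; "tool_pos": TCP position; "tcp_rot": TCP orientation; "contact_force": force on the tool from outside, world axes, zero at the start; "ft_torque": the same for the moment, N m; "width": finger opening in m.
Only numpy, scipy, OpenCV 4.12 (cv2) and the standard library are available. Lean on these libraries where they do the work, as an engineer would, in place of code of your own. Each camera call takes 0.05 s, during which the arm holds its last target.

## Task

Check the handbrake on the trolley's push bar: with the outside of the fingers, press the brake lever in towards the bar until the brake bites and it stops firmly, short of the bar, and keep that firm pressure on for two seconds. Then let the lever come back out slowly against your fingers, all the way, and take the hand away. Only press it from outside: do not take the lever between the fingers, do not hold or lean on the push bar, do not strain the brake, and leave the things on the trolley where they are.

Things in the scene. Friction and masses are not known exactly. Their poses are not given: they have to be found in the camera images.
- trolley: Blue table trolley with plywood decks, push bar towards the robot, just beyond the bench; it does not roll. Origin below the middle of the bar at bench-top height; x points from the bar over the deck, away from the robot, y along the bar, z up. Upper deck 850 x 500 mm: starts at x = 110 mm, top at z = -30 mm; white slats stacked on it from x = 410 mm on, up to z = 78 mm.
- push_bar: Fixed push bar, origin and axes as the trolley's: blue tube 28 mm thick with black rubber grips (37 mm over their ribs), along y at x = 0, z = 140 mm, 464 mm wide, its ends sloping down to the deck's corners. The black brake bracket on it spans y = -25 to -64 mm and reaches to x = 76 mm.
- brake_lever (a joint): Lever angle in rad: 0 at rest (out), growing as pressed towards the bar. A level aluminium blade with a ball end, on the deck side of the bar at the bar's height; upright pin at x = 34, y = -55 mm of the trolley, ball 120 mm from the pin. At rest the blade stands out from the bar's line at 0.40 rad. A return spring (2 N at rest, 5 N at 0.3 rad, at lever_press) throws it out fast if let go.
- lever_press (a point): Where to press: middle of the blade's outer face (away from the bar), 75 mm from the pin. Moves with the lever: x along the blade to the ball end, y straight out of the face (so press along -y), z up. Blade 9 mm thick along y, 15 mm high along z, straight to 26 mm beyond this point. Free space outside it, and below it down to the deck's height, 170 mm under it.
- bar_grip (a point): Middle of the bar's right-hand rubber grip, on the bar's axis, opposite lever_press; axes as the trolley's.
- glue_mid (a point): Yellow glue bottle with a red cap, 60 mm across, 150 mm tall, loose on the deck; the point is its centre half-way up. Leave alone.
- tin_mid (a point): White and steel paint tin, 86 mm across, 98 mm tall, loose on the deck; the point is its centre half-way up. Leave alone.
- spanner: Steel spanner 170 mm long lying loose on the deck; origin at its middle underside. Leave alone.
- adjuster: Steel cable adjuster barrel in the bracket (origin and axes as the trolley's, within 2 mm). Its setting differs each time: the brake bites somewhere from 0.12 to 0.24 rad of lever angle; from there resistance rises by about 4 N per mm at lever_press. A firm check presses with 10 to 25 N; over 40 N strains the brake. Firmly pressed, the blade stays some 15 to 35 mm clear of the grip.

How it is judged:
By the outcome, as a careful person would: the job done as asked, in the order asked, and still so for the second after the job is handed in, with the robot touching nothing.
It also fails if it takes over 45 s, if anything falls off the work surface, if the arm or the gripper's body presses on something with over 40 N, if the wrist force passes 120 N, or if a joint passes its speed limit or range.

## Working session

There is one attempt and no reset: what is moved stays moved. The work goes in short steps, Python scripts to look and compute and a shell command to move; the robot and the scene stay as the last step left them, time stands still between calls to the robot, and variables do not carry over. Pictures are saved under pics/ and viewed, and the job is handed in when it is done.

```bash
mkdir -p pics
python3 - <<'E'
from cell import manip
import cv2
s=manip.get_state();print(s)
for n in("side","top"):
    im=manip.capture(n);cv2.imwrite(f"pics/{n}0.png",im)
    c=manip.get_calibration(n);print(n,c)
    for q in["brake_lever","lever_press","push_bar","bar_grip","glue_mid","tin_mid","adjuster","spanner"]:
        print(q,[( [round(x,3) for x in d["position"]],round(d["p"],2)) for d in manip.recognise(n,q)][:3])
print(manip.get_state()["t"])
E
```

```text
{'t': 0.0, 'joint_pos': array([-1.49542264e+00,  3.13410666e-01,  1.49842413e+00, -1.46923427e-05,
        1.33099196e+00, -2.23427551e-01]), 'qd': array([-0.00116796, -0.00115822, -0.00172819, -0.00152844, -0.00135846,
       -0.0003841 ]), 'effort': array([ 4.24771388e-04, -4.02205932e+01, -2.52272594e+01,  6.94058882e-02,
        3.52235860e-02, -9.93353137e-05]), 'tool_pos': array([ 0.15449907, -0.50149765,  0.23818607]), 'tcp_rot': array([-3.10537791e+00, -4.67433877e-01, -1.20971229e-04]), 'contact_force': array([0.2795674 , 0.17837322, 0.60074539]), 'ft_torque': array([-0.05493766, -0.01959163, -0.03352756]), 'width': 0.08787514306519097}
side {'K': array([[440.45742243,   0.        , 317.22913271],
       [  0.        , 440.45742243, 242.82426917],
       [  0.        ,   0.        ,   1.        ]]), 'k1': -0.0066992547265575545, 'world_from_camera': array([[ 0.72617684,  0.50447832, -0.46708546,  0.31453257],
       [-0.68735938,  0.54686152, -0.47799536, -0.2117024 ],
       [ 0.01429277,  0.66816473,  0.74387607,  0.59257524],
       [ 0.        ,  0.        ,  0.        ,
[... 330 characters left out ...]
       , 317.48203009],
       [  0.        , 481.96575329, 240.33895166],
       [  0.        ,   0.        ,   1.        ]]), 'k1': -0.12482811642537554, 'world_from_camera': array([[-0.09355765,  0.97435587, -0.20464019,  0.44221241],
       [-0.99561065, -0.09208193,  0.01674362,  0.10455868],
       [-0.00252942,  0.20530845,  0.97869405,  0.99941401],
       [ 0.        ,  0.        ,  0.        ,  1.        ]])}
brake_lever [([0.604, 0.637], 0.63)]
lever_press [([0.609, 0.634], 0.64)]
push_bar [([0.635, 0.561], 0.8)]
bar_grip [([0.333, 0.561], 0.61)]
glue_mid [([0.434, 0.556], 0.78)]
tin_mid [([0.45, 0.678], 0.87)]
adjuster [([0.589, 0.547], 0.38)]
spanner [([0.422, 0.461], 0.59)]
0.9
```

View pics/side0.png

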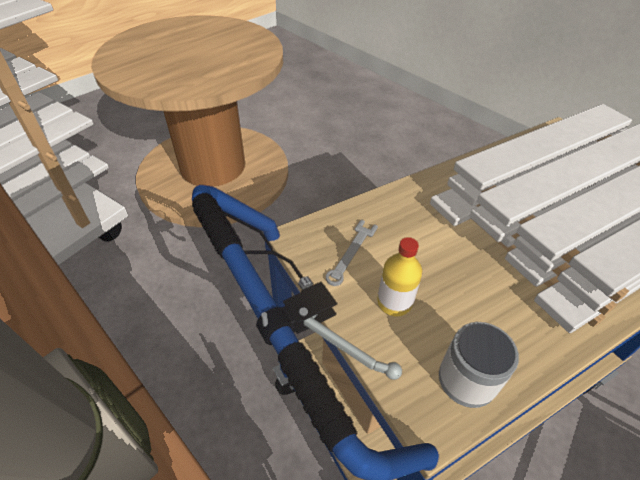

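View pics/top0.png

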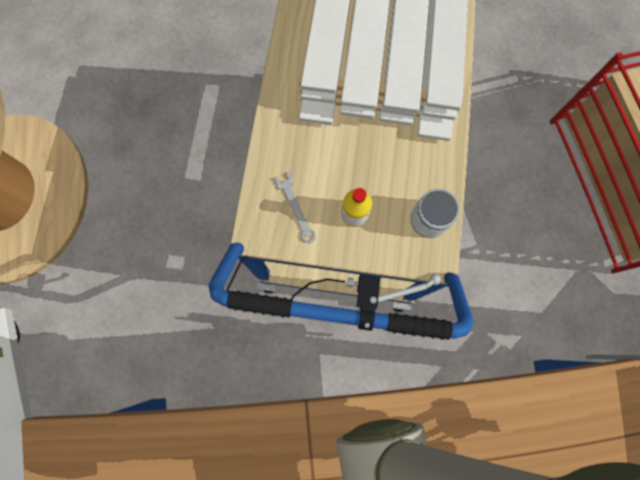

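```bash
cat > h.py <<'E'
import numpy as np,cv2
from cell import manip
def ray(n,u,v):
    c=manip.get_calibration(n);K=c["K"];T=c["world_from_camera"]
    d=np.array([(u-K[0,2])/K[0,0],(v-K[1,2])/K[1,1]]);s=d.copy()
    for _ in range(20): s=d/(1+c["k1"]*(s@s))
    return T[:3,3],T[:3,:3]@np.array([s[0],-s[1],-1])
def onz(n,u,v,z):
    o,d=ray(n,u,v);return o+d*(z-o[2])/d[2]
def tri(a,b):
    A=np.zeros((3,3));B=np.zeros(3)
    for n,(u,v) in(("side",a),("top",b)):
        o,d=ray(n,u,v);d/=np.linalg.norm(d);P=np.eye(3)-np.outer(d,d);A+=P;B+=P@o
    return np.linalg.solve(A,B)
def proj(n,p):
    c=manip.get_calibration(n);K=c["K"];q=np.linalg.inv(c["world_from_camera"])@np.append(p,1)
    s=np.array([q[0],-q[1]])/-q[2];s=s*(1+c["k1"]*(s@s));return K[0,0]*s[0]+K[0,2],K[1,1]*s[1]+K[1,2]
E
python3 - <<'E'
from h import *
np.set_printoptions(precision=4,suppress=True)
for k,a,b in(("ball",(394,371),(437,281)),("pin",(304,312),(374,300)),("cap",(409,243),(360,194)),("tincentre",(488,349),(438,208))):
    p=tri(a,b);print(k,p,[np.round(np.array(proj(n,p))-q,1) for n,q in(("side",a),("top",b))])
for k,a,b in(("ball",(394,371),(437,281)),("pin",(304,312),(374,300))):
    for z in(.14,.15):print(k,z,onz("side",*a,z),onz("top",*b,z))
print("Lgrip",onz("top",229,299,.14),onz("side",201,199,.14))
print("Rgrip",onz("top",452,328,.14),onz("side",343,438,.14))
s=cv2.imread("pics/side0.png")[260:460,220:460];cv2.imwrite("pics/sc.png",cv2.resize(s,(720,600),interpolation=3))
s=cv2.imread("pics/top0.png")[230:350,310:480];cv2.imwrite("pics/tc.png",cv2.resize(s,(800,565),interpolation=3))
E
```

```text
ball [ 0.5268 -0.1166  0.1466] [array([-0.6,  0.1]), array([ 0.2, -0.3])]
pin [0.5034 0.0014 0.1541] [array([-0.1,  0. ]), array([ 0. , -0.1])]
cap [0.7076 0.0007 0.1216] [array([ 0.2, -0. ]), array([-0.1,  0.1])]
tincentre [ 0.6838 -0.1636  0.0606] [array([-1.6,  0.1]), array([ 0.7, -0.7])]
ball 0.14 [ 0.5306 -0.1156  0.14  ] [ 0.527  -0.1179  0.14  ]
ball 0.15 [ 0.5258 -0.1177  0.15  ] [ 0.526  -0.1153  0.15  ]
pin 0.14 [0.5096 0.0082 0.14  ] [ 0.5043 -0.0002  0.14  ]
pin 0.15 [0.5053 0.0034 0.15  ] [0.5036 0.001  0.15  ]
Lgrip [0.5301 0.2574 0.14  ] [0.5309 0.2627 0.14  ]
Rgrip [ 0.4408 -0.1334  0.14  ] [ 0.439  -0.1268  0.14  ]
```

View pics/sc.png

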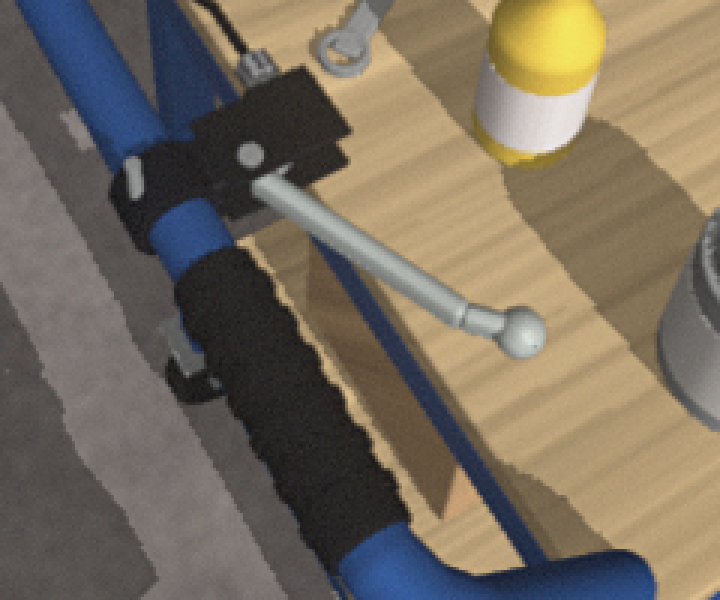

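View pics/tc.png

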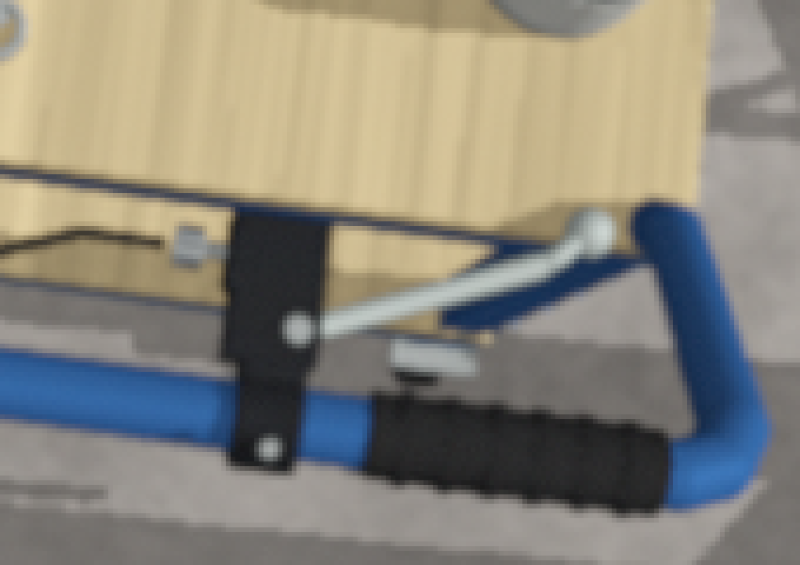

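```bash
python3 -m inch '[{"gripper":1,"x":4,"y":4,"z":0,"turn":7},{"gripper":1,"x":8,"y":8,"z":0,"turn":14},{"gripper":1,"x":11,"y":12,"z":0,"turn":21},{"gripper":1,"x":14,"y":15,"z":0,"turn":28},{"gripper":1,"x":17,"y":18,"z":0,"turn":35},{"gripper":1,"x":20,"y":21,"z":0,"turn":42},{"gripper":1,"x":23,"y":24,"z":0,"turn":49},{"gripper":1,"x":26,"y":27,"z":0,"turn":56},{"gripper":1,"x":29,"y":30,"z":0,"turn":63},{"gripper":1,"x":31,"y":33,"z":0,"turn":69}]' 60; python3 -c "
from cell import manip;print(manip.get_state())"
```

```text
t: 1.73
tool_pos: [0.4425, -0.1981, 0.2389]
tcp_rot: [2.288, 2.151, 0.0]
contact_force: [0.4, -0.0, -0.2]
width: 0.0239
{'t': 1.7333, 'joint_pos': array([-6.63116300e-01,  2.23886071e-01,  1.61390290e+00, -2.88438432e-05,
        1.30321084e+00, -6.01438223e-01]), 'qd': array([ 1.06983629,  0.25601138, -0.31875748,  0.00240416,  0.0606647 ,
       -0.15875831]), 'effort': array([-5.87169036e+00, -3.87617970e+01, -2.30341154e+01,  8.71823262e-02,
        1.27884191e-01,  3.53938888e-02]), 'tool_pos': array([ 0.44254983, -0.19811476,  0.23888066]), 'tcp_rot': array([2.28844330e+00, 2.15149342e+00, 9.88299285e-05]), 'contact_force': array([ 0.42368402, -0.03295255, -0.17368011]), 'ft_torque': array([-0.06265961, -0.09961825,  0.04194954]), 'width': 0.02390540879914629}
```

```bash
python3 -m inch '[{"gripper":1,"x":3,"y":3,"z":0,"turn":5},{"gripper":1,"x":6,"y":6,"z":0,"turn":10},{"gripper":1,"x":9,"y":9,"z":0,"turn":14},{"gripper":1,"x":10.2,"y":10.8,"z":0,"turn":14},{"gripper":1,"x":10.2,"y":10.8,"z":0,"turn":14},{"gripper":1,"x":10.2,"y":10.8,"z":0,"turn":14},{"gripper":1,"x":10.2,"y":10.8,"z":0,"turn":14},{"gripper":1,"x":10.2,"y":10.8,"z":0,"turn":14}]' 60
python3 - <<'E'
from h import *
for n in("side","top"):cv2.imwrite(f"pics/{n}1.png",manip.capture(n))
E
```

```text
t: 2.4
tool_pos: [0.5427, -0.0928, 0.2388]
tcp_rot: [2.019, 2.407, -0.0]
contact_force: [0.1, -0.6, 1.2]
width: 0.0006
```

View pics/side1.png

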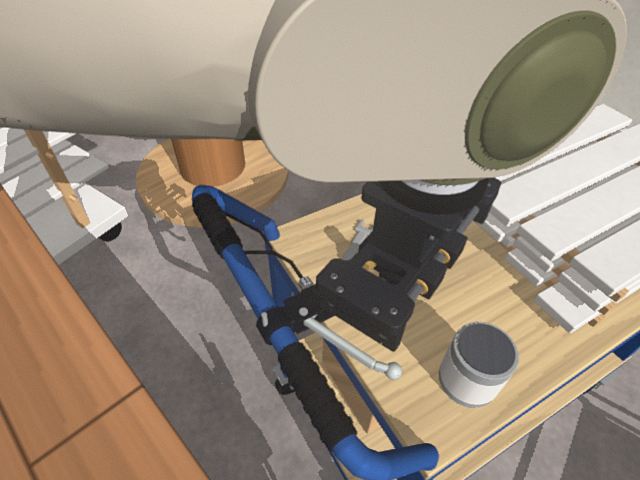

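View pics/top1.png

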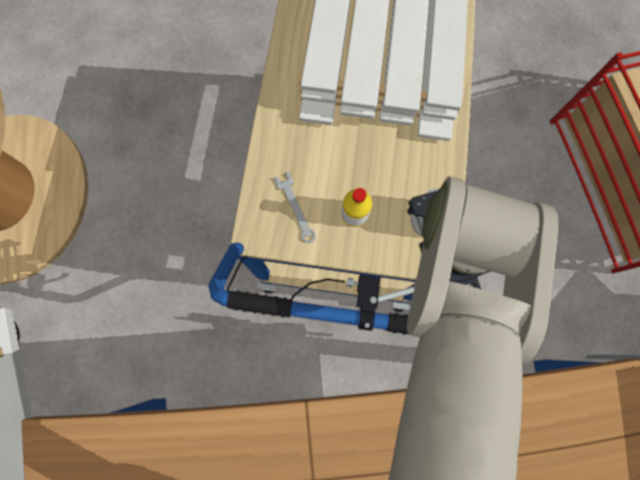

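```bash
python3 -c "
from cell import manip;s=manip.get_state();print(s['tool_pos'],s['qd'],s['tcp_rot'],s['contact_force'],s['t'])
import numpy as np,cv2;R=cv2.Rodrigues(s['tcp_rot'])[0];print(np.degrees(np.arctan2(R[1,1],R[0,1])))"
```

```text
[ 0.54278522 -0.09272638  0.23891387] [ 0.00351461  0.00011107 -0.00240344  0.00039831  0.00013048  0.00134562] [ 2.01874429e+00  2.40686470e+00 -4.70584359e-05] [ 0.27130237 -1.17440778 -0.5735667 ] 2.5
10.023892367001176
```

```bash
python3 -m inch '[{"gripper":1,"x":1.2,"y":1.4,"z":0,"turn":0},{"gripper":1,"x":2.5,"y":2.9,"z":0,"turn":0},{"gripper":1,"x":2.5,"y":2.9,"z":-2,"turn":0},{"gripper":1,"x":2.5,"y":2.9,"z":-4,"turn":0},{"gripper":1,"x":2.5,"y":2.9,"z":-6,"turn":0},{"gripper":1,"x":2.5,"y":2.9,"z":-8,"turn":0},{"gripper":1,"x":2.5,"y":2.9,"z":-10,"turn":0},{"gripper":1,"x":2.5,"y":2.9,"z":-11.3,"turn":0},{"gripper":1,"x":2.5,"y":2.9,"z":-11.3,"turn":0},{"gripper":1,"x":2.5,"y":2.9,"z":-11.3,"turn":0}]' 60
python3 - <<'E'
from h import *
for n in("side","top"):cv2.imwrite(f"pics/{n}2.png",manip.capture(n))
s=manip.get_state();print(s['tool_pos'],s['contact_force'],s['t'])
E
```

```text
t: 3.33
tool_pos: [0.5681, -0.0633, 0.1259]
tcp_rot: [-2.018, -2.407, 0.0]
contact_force: [0.4, 1.4, 0.6]
width: 0.0004
[ 0.56868079 -0.06324489  0.12696504] [ 0.04713035 -0.5250891  -0.02046466] 3.4333
```

View pics/side2.png

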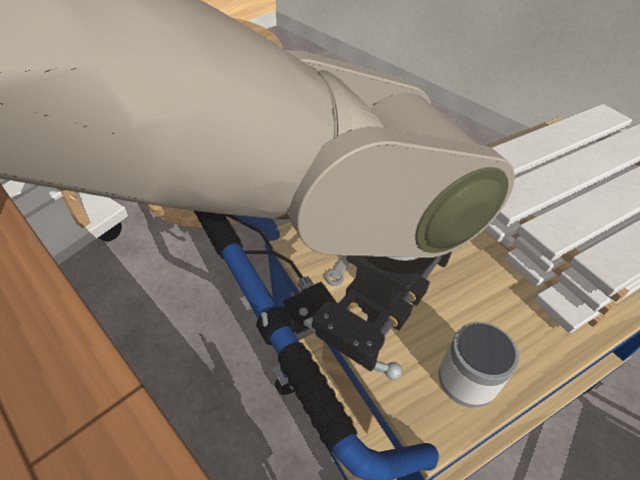

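```bash
python3 -m inch '[{"gripper":1,"x":-0.4,"y":-0.07,"z":0,"turn":0},{"gripper":1,"x":-0.8,"y":-0.14,"z":0,"turn":0},{"gripper":1,"x":-1.2,"y":-0.22,"z":0,"turn":0},{"gripper":1,"x":-1.6,"y":-0.29,"z":0,"turn":0},{"gripper":1,"x":-1.8,"y":-0.33,"z":0,"turn":0},{"gripper":1,"x":-2.0,"y":-0.36,"z":0,"turn":0},{"gripper":1,"x":-2.0,"y":-0.36,"z":0,"turn":0}]' 60; python3 -m inch '[{"gripper":1,"x":-0.2,"y":-0.04,"z":0,"turn":0},{"gripper":1,"x":-0.4,"y":-0.07,"z":0,"turn":0},{"gripper":1,"x":-0.4,"y":-0.07,"z":0,"turn":0}]'
```

```text
t: 4.02
tool_pos: [0.5479, -0.0664, 0.1258]
tcp_rot: [-2.017, -2.409, -0.0]
contact_force: [-1.4, 0.4, -0.1]
width: 0.0006
t: 4.27
tool_pos: [0.544, -0.0671, 0.1257]
tcp_rot: [-2.017, -2.409, 0.0]
contact_force: [-0.6, -0.4, -0.1]
width: 0.0005
```

```bash
python3 -m inch '[{"gripper":1,"x":-0.2,"y":-0.04,"z":0,"turn":0},{"gripper":1,"x":-0.4,"y":-0.07,"z":0,"turn":0},{"gripper":1,"x":-0.4,"y":-0.07,"z":0,"turn":0}]'
```

```text
t: 4.52
tool_pos: [0.5399, -0.0677, 0.1257]
tcp_rot: [-2.017, -2.409, 0.0]
contact_force: [0.8, -0.6, -0.8]
width: 0.0003
```

```bash
python3 -m inch '[{"gripper":1,"x":-0.2,"y":-0.04,"z":0,"turn":0},{"gripper":1,"x":-0.2,"y":-0.04,"z":0,"turn":0}]'; python3 -m inch '[{"gripper":1,"x":-0.2,"y":-0.04,"z":0,"turn":0},{"gripper":1,"x":-0.2,"y":-0.04,"z":0,"turn":0}]'; python3 -m inch '[{"gripper":1,"x":-0.2,"y":-0.04,"z":0,"turn":0},{"gripper":1,"x":-0.2,"y":-0.04,"z":0,"turn":0}]'
python3 - <<'E'
from h import *
for n in("side","top"):cv2.imwrite(f"pics/{n}3.png",manip.capture(n))
s=manip.get_state();print(s['tool_pos'],s['contact_force'],s['t'])
i=cv2.imread("pics/side3.png")[260:460,220:460];cv2.imwrite("pics/s3c.png",cv2.resize(i,(720,600),interpolation=3))
E
```

```text
t: 4.68
tool_pos: [0.538, -0.0682, 0.1257]
tcp_rot: [-2.017, -2.409, 0.0]
contact_force: [-0.6, -0.2, 0.6]
width: 0.0007
t: 4.85
tool_pos: [0.5361, -0.0686, 0.1258]
tcp_rot: [2.017, 2.408, 0.0]
contact_force: [-0.2, -0.4, 0.6]
width: 0.0005
t: 5.02
tool_pos: [0.5343, -0.069, 0.1258]
tcp_rot: [2.017, 2.408, 0.001]
contact_force: [2.4, -0.4, -0.3]
width: 0.0008
[ 0.53439926 -0.06897137  0.12579243] [ 1.72529972  0.94499725 -0.03534224] 5.1167
```

View pics/s3c.png

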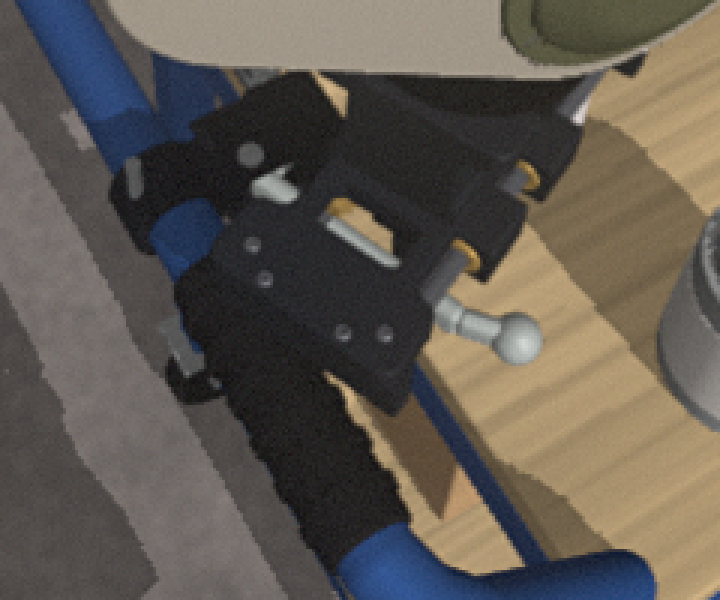

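```bash
python3 -m inch '[{"gripper":1,"x":-0.14,"y":-0.06,"z":0,"turn":-1.1},{"gripper":1,"x":-0.28,"y":-0.12,"z":0,"turn":-2.2},{"gripper":1,"x":-0.42,"y":-0.18,"z":0,"turn":-3.3},{"gripper":1,"x":-0.56,"y":-0.24,"z":0,"turn":-4.5},{"gripper":1,"x":-0.56,"y":-0.24,"z":0,"turn":-4.5},{"gripper":1,"x":-0.56,"y":-0.24,"z":0,"turn":-4.5}]'; python3 -c "
from cell import manip
for i in range(1):
  s=manip.get_state();print(s['tool_pos'],s['contact_force'],s['t'])"
```

```text
t: 5.62
tool_pos: [0.5286, -0.0712, 0.1258]
tcp_rot: [-2.11, -2.327, -0.0]
contact_force: [3.0, 1.8, 0.1]
width: -0.0001
[ 0.52864089 -0.0712482   0.12576535] [2.96572338 1.84461084 0.13064653] 5.6167
```

```bash
python3 -m inch '[{"gripper":1,"x":-0.07,"y":-0.03,"z":0,"turn":-0.6},{"gripper":1,"x":-0.14,"y":-0.05,"z":0,"turn":-1.1},{"gripper":1,"x":-0.14,"y":-0.05,"z":0,"turn":-1.1}]'
```

```text
t: 5.87
tool_pos: [0.5272, -0.0718, 0.1257]
tcp_rot: [-2.133, -2.306, -0.0]
contact_force: [2.9, 2.6, -0.5]
width: 0.0005
```

```bash
python3 -m inch '[{"gripper":1,"x":-0.07,"y":-0.03,"z":0,"turn":-0.6},{"gripper":1,"x":-0.14,"y":-0.05,"z":0,"turn":-1.1},{"gripper":1,"x":-0.14,"y":-0.05,"z":0,"turn":-1.1}]'
```

```text
t: 6.12
tool_pos: [0.5258, -0.0723, 0.1257]
tcp_rot: [-2.155, -2.286, -0.0]
contact_force: [3.6, 2.9, -0.1]
width: 0.0006
```

```bash
python3 -m inch '[{"gripper":1,"x":-0.07,"y":-0.03,"z":0,"turn":-0.6},{"gripper":1,"x":-0.14,"y":-0.05,"z":0,"turn":-1.1},{"gripper":1,"x":-0.14,"y":-0.05,"z":0,"turn":-1.1}]'
```

```text
t: 6.37
tool_pos: [0.5244, -0.0728, 0.1257]
tcp_rot: [2.177, 2.265, 0.0]
contact_force: [4.3, 4.0, -0.4]
width: 0.0006
```

```bash
python3 -m inch '[{"gripper":1,"x":-0.07,"y":0.02,"z":0,"turn":-0.5},{"gripper":1,"x":-0.1,"y":0.04,"z":0,"turn":-0.8},{"gripper":1,"x":-0.1,"y":0.04,"z":0,"turn":-0.8}]'
```

```text
t: 6.62
tool_pos: [0.5235, -0.0729, 0.1258]
tcp_rot: [2.192, 2.25, -0.001]
contact_force: [4.5, -0.3, -0.3]
width: 0.0001
```

```bash
python3 -m inch '[{"gripper":1,"x":-0.06,"y":-0.01,"z":0,"turn":-0.4},{"gripper":1,"x":-0.1,"y":-0.02,"z":0,"turn":-0.8},{"gripper":1,"x":-0.1,"y":-0.02,"z":0,"turn":-0.8}]'
```

```text
t: 6.87
tool_pos: [0.5225, -0.0731, 0.1258]
tcp_rot: [2.208, 2.234, -0.0]
contact_force: [4.2, -2.8, -1.2]
width: 0.0004
```

```bash
python3 -m inch '[{"gripper":1,"x":-0.06,"y":-0.01,"z":0,"turn":-0.4},{"gripper":1,"x":-0.1,"y":-0.02,"z":0,"turn":-0.8},{"gripper":1,"x":-0.1,"y":-0.02,"z":0,"turn":-0.8}]'
```

```text
t: 7.12
tool_pos: [0.5215, -0.0733, 0.1258]
tcp_rot: [2.223, 2.219, -0.0]
contact_force: [4.7, -2.9, -1.5]
width: 0.0003
```

```bash
python3 -m inch '[{"gripper":1,"x":-0.06,"y":-0.01,"z":0,"turn":-0.4},{"gripper":1,"x":-0.1,"y":-0.02,"z":0,"turn":-0.8},{"gripper":1,"x":-0.1,"y":-0.02,"z":0,"turn":-0.8}]'
```

```text
t: 7.37
tool_pos: [0.5206, -0.0736, 0.1258]
tcp_rot: [2.238, 2.203, -0.0]
contact_force: [5.0, -3.0, -0.2]
width: 0.0006
```

```bash
python3 -m inch '[{"gripper":1,"x":-0.06,"y":-0.04,"z":0,"turn":-0.4},{"gripper":1,"x":-0.1,"y":-0.06,"z":0,"turn":-0.8},{"gripper":1,"x":-0.1,"y":-0.06,"z":0,"turn":-0.8}]'
```

```text
t: 7.62
tool_pos: [0.5195, -0.0738, 0.1258]
tcp_rot: [2.254, 2.187, 0.0]
contact_force: [4.2, -0.3, -0.4]
width: 0.0006
```

```bash
python3 -m inch '[{"gripper":1,"x":-0.06,"y":-0.02,"z":0,"turn":-0.4},{"gripper":1,"x":-0.1,"y":-0.03,"z":0,"turn":-0.8},{"gripper":1,"x":-0.1,"y":-0.03,"z":0,"turn":-0.8}]'
```

```text
t: 7.87
tool_pos: [0.5187, -0.0741, 0.1258]
tcp_rot: [2.269, 2.171, 0.001]
contact_force: [6.3, -0.8, -1.0]
width: 0.0002
```

```bash
python3 -m inch '[{"gripper":1,"x":-0.06,"y":-0.02,"z":0,"turn":-0.4},{"gripper":1,"x":-0.1,"y":-0.03,"z":0,"turn":-0.8},{"gripper":1,"x":-0.1,"y":-0.03,"z":0,"turn":-0.8}]'
```

```text
t: 8.12
tool_pos: [0.518, -0.0743, 0.1259]
tcp_rot: [2.284, 2.155, 0.002]
contact_force: [7.9, 0.1, -1.9]
width: 0.0004
```

```bash
python3 -m inch '[{"gripper":1,"x":-0.06,"y":-0.02,"z":0,"turn":-0.4},{"gripper":1,"x":-0.1,"y":-0.03,"z":0,"turn":-0.8},{"gripper":1,"x":-0.1,"y":-0.03,"z":0,"turn":-0.8}]'
```

```text
t: 8.37
tool_pos: [0.5173, -0.0745, 0.1259]
tcp_rot: [2.299, 2.139, 0.003]
contact_force: [9.4, 0.0, -3.6]
width: 0.0005
```

```bash
python3 -m inch '[{"gripper":1,"x":-0.06,"y":-0.02,"z":0,"turn":-0.3},{"gripper":1,"x":-0.12,"y":-0.03,"z":0,"turn":-0.6},{"gripper":1,"x":-0.2,"y":-0.06,"z":0,"turn":-1.1},{"gripper":1,"x":-0.2,"y":-0.06,"z":0,"turn":-1.1}]'
```

```text
t: 8.7
tool_pos: [0.5161, -0.0747, 0.126]
tcp_rot: [2.319, 2.115, 0.006]
contact_force: [14.4, 3.1, -5.5]
width: 0.0004
```

```bash
python3 -m inch '[{"gripper":1,"x":-0.06,"y":-0.02,"z":0,"turn":-0.3},{"gripper":1,"x":-0.15,"y":-0.04,"z":0,"turn":-0.6},{"gripper":1,"x":-0.15,"y":-0.04,"z":0,"turn":-0.6}]'
```

```text
t: 8.95
tool_pos: [0.5152, -0.0749, 0.126]
tcp_rot: [2.329, 2.102, 0.009]
contact_force: [18.8, 5.5, -6.6]
width: 0.0004
```

```bash
python3 -m inch '[{"gripper":1,"x":0,"y":0,"z":0,"turn":0},{"gripper":1,"x":0,"y":0,"z":0,"turn":0},{"gripper":1,"x":0,"y":0,"z":0,"turn":0},{"gripper":1,"x":0,"y":0,"z":0,"turn":0},{"gripper":1,"x":0,"y":0,"z":0,"turn":0},{"gripper":1,"x":0,"y":0,"z":0,"turn":0},{"gripper":1,"x":0,"y":0,"z":0,"turn":0},{"gripper":1,"x":0,"y":0,"z":0,"turn":0},{"gripper":1,"x":0,"y":0,"z":0,"turn":0},{"gripper":1,"x":0,"y":0,"z":0,"turn":0}]'
python3 - <<'E'
from h import *
for n in("side","top"):cv2.imwrite(f"pics/{n}4.png",manip.capture(n))
s=manip.get_state();print(s['tool_pos'],s['contact_force'],s['t'])
i=cv2.imread("pics/side4.png")[260:460,220:460];cv2.imwrite("pics/s4c.png",cv2.resize(i,(720,600),interpolation=3))
E
```

```text
t: 9.78
tool_pos: [0.5153, -0.0749, 0.1261]
tcp_rot: [2.329, 2.103, 0.009]
contact_force: [18.9, 5.0, -6.2]
width: 0.0006
[ 0.51527741 -0.07487228  0.12607092] [19.39530467  5.44436263 -6.74989894] 9.8833
```

View pics/s4c.png

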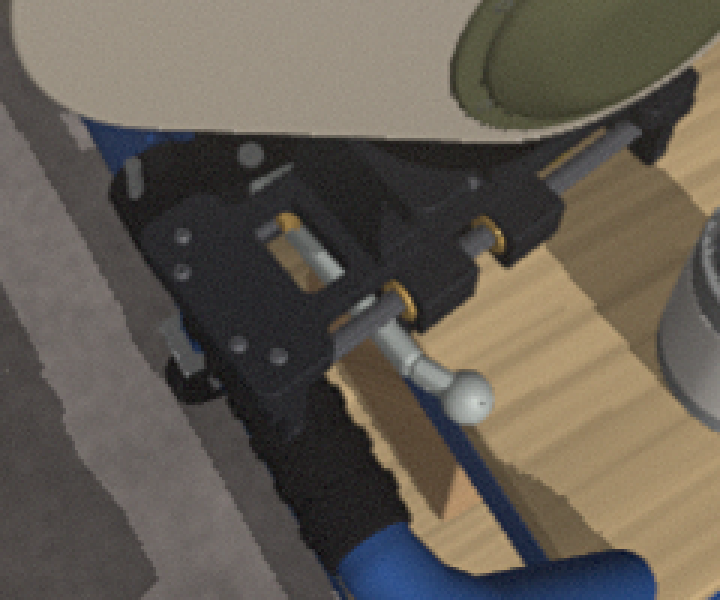

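```bash
python3 -m inch '[{"gripper":1,"x":0,"y":0,"z":0,"turn":0},{"gripper":1,"x":0,"y":0,"z":0,"turn":0},{"gripper":1,"x":0,"y":0,"z":0,"turn":0},{"gripper":1,"x":0,"y":0,"z":0,"turn":0},{"gripper":1,"x":0,"y":0,"z":0,"turn":0},{"gripper":1,"x":0,"y":0,"z":0,"turn":0},{"gripper":1,"x":0,"y":0,"z":0,"turn":0},{"gripper":1,"x":0,"y":0,"z":0,"turn":0},{"gripper":1,"x":0,"y":0,"z":0,"turn":0},{"gripper":1,"x":0,"y":0,"z":0,"turn":0}]'
python3 - <<'E'
from h import *
a=onz("side",394,371,.145);b=onz("side",376.3,392.5,.145);print(a,b,np.linalg.norm(a-b)/.12)
s=manip.get_state();print(s['ft_torque'],s['contact_force'],s['t'])
E
```

```text
t: 10.72
tool_pos: [0.5153, -0.0749, 0.1261]
tcp_rot: [2.329, 2.103, 0.009]
contact_force: [19.1, 4.5, -7.1]
width: 0.0007
[ 0.5282056  -0.11662126  0.145     ] [ 0.49600594 -0.11946946  0.145     ] 0.2693782579174787
[ 0.76072254 -2.97858503 -0.14774897] [19.13987101  4.47700764 -7.13892259] 10.7167
```

```bash
python3 -m inch '[{"gripper":1,"x":0,"y":0,"z":0,"turn":0},{"gripper":1,"x":0,"y":0,"z":0,"turn":0},{"gripper":1,"x":0,"y":0,"z":0,"turn":0},{"gripper":1,"x":0,"y":0,"z":0,"turn":0},{"gripper":1,"x":0,"y":0,"z":0,"turn":0},{"gripper":1,"x":0,"y":0,"z":0,"turn":0},{"gripper":1,"x":0,"y":0,"z":0,"turn":0},{"gripper":1,"x":0,"y":0,"z":0,"turn":0},{"gripper":1,"x":0,"y":0,"z":0,"turn":0},{"gripper":1,"x":0,"y":0,"z":0,"turn":0}]'
```

```text
t: 11.55
tool_pos: [0.5153, -0.0749, 0.1261]
tcp_rot: [2.329, 2.103, 0.009]
contact_force: [19.0, 5.1, -7.0]
width: 0.0002
```

```bash
python3 -m inch '[{"gripper":1,"x":0.06,"y":0.01,"z":0,"turn":0.4},{"gripper":1,"x":0.12,"y":0.02,"z":0,"turn":0.8},{"gripper":1,"x":0.18,"y":0.04,"z":0,"turn":1.2},{"gripper":1,"x":0.24,"y":0.06,"z":0,"turn":1.6},{"gripper":1,"x":0.30,"y":0.08,"z":0,"turn":2.0},{"gripper":1,"x":0.36,"y":0.1,"z":0,"turn":2.4},{"gripper":1,"x":0.42,"y":0.12,"z":0,"turn":2.8},{"gripper":1,"x":0.48,"y":0.14,"z":0,"turn":3.2}]'
```

```text
t: 12.22
tool_pos: [0.5183, -0.0741, 0.1259]
tcp_rot: [2.27, 2.17, 0.002]
contact_force: [6.3, -0.8, -1.6]
width: 0.0003
```

```bash
python3 -m inch '[{"gripper":1,"x":0.06,"y":0.02,"z":0,"turn":0.4},{"gripper":1,"x":0.12,"y":0.04,"z":0,"turn":0.8},{"gripper":1,"x":0.18,"y":0.06,"z":0,"turn":1.3},{"gripper":1,"x":0.24,"y":0.08,"z":0,"turn":1.8},{"gripper":1,"x":0.30,"y":0.11,"z":0,"turn":2.3},{"gripper":1,"x":0.36,"y":0.13,"z":0,"turn":2.8}]'
```

```text
t: 12.72
tool_pos: [0.5215, -0.0732, 0.1258]
tcp_rot: [2.216, 2.225, -0.0]
contact_force: [4.2, -2.7, -1.3]
width: 0.0004
```

```bash
python3 -m inch '[{"gripper":1,"x":0.06,"y":0.0,"z":0,"turn":0.5},{"gripper":1,"x":0.12,"y":0.0,"z":0,"turn":1},{"gripper":1,"x":0.18,"y":0.02,"z":0,"turn":1.5},{"gripper":1,"x":0.24,"y":0.04,"z":0,"turn":2},{"gripper":1,"x":0.30,"y":0.06,"z":0,"turn":2.5},{"gripper":1,"x":0.36,"y":0.08,"z":0,"turn":3}]'
```

```text
t: 13.22
tool_pos: [0.525, -0.0722, 0.1258]
tcp_rot: [2.157, 2.284, -0.0]
contact_force: [4.5, -2.9, -0.1]
width: 0.0007
```

```bash
python3 -m inch '[{"gripper":1,"x":0.06,"y":0.02,"z":0,"turn":0.5},{"gripper":1,"x":0.12,"y":0.04,"z":0,"turn":1},{"gripper":1,"x":0.18,"y":0.06,"z":0,"turn":1.5},{"gripper":1,"x":0.24,"y":0.08,"z":0,"turn":2},{"gripper":1,"x":0.30,"y":0.1,"z":0,"turn":2.5},{"gripper":1,"x":0.36,"y":0.12,"z":0,"turn":3}]'
```

```text
t: 13.72
tool_pos: [0.5286, -0.0709, 0.1258]
tcp_rot: [2.097, 2.339, -0.0]
contact_force: [3.3, -3.6, 0.0]
width: -0.0001
```

```bash
python3 -m inch '[{"gripper":1,"x":0.06,"y":0.02,"z":0,"turn":0.5},{"gripper":1,"x":0.12,"y":0.04,"z":0,"turn":1},{"gripper":1,"x":0.18,"y":0.06,"z":0,"turn":1.5},{"gripper":1,"x":0.24,"y":0.08,"z":0,"turn":2},{"gripper":1,"x":0.30,"y":0.1,"z":0,"turn":2.5},{"gripper":1,"x":0.36,"y":0.12,"z":0,"turn":3}]'
```

```text
t: 14.22
tool_pos: [0.5321, -0.0695, 0.1257]
tcp_rot: [-2.035, -2.394, 0.0]
contact_force: [2.7, -1.5, 0.7]
width: 0.0005
```

```bash
python3 -m inch '[{"gripper":1,"x":0.05,"y":0.01,"z":0,"turn":0.4},{"gripper":1,"x":0.1,"y":0.02,"z":0,"turn":0.8},{"gripper":1,"x":0.15,"y":0.03,"z":0,"turn":0.8},{"gripper":1,"x":0.2,"y":0.04,"z":0,"turn":0.8},{"gripper":1,"x":0.25,"y":0.05,"z":0,"turn":0.8},{"gripper":1,"x":0.3,"y":0.06,"z":0,"turn":0.8},{"gripper":1,"x":0.35,"y":0.07,"z":0,"turn":0.8}]'
```

```text
t: 14.8
tool_pos: [0.5356, -0.0688, 0.1257]
tcp_rot: [-2.019, -2.407, 0.0]
contact_force: [0.6, 0.7, 0.7]
width: 0.0003
```

```bash
python3 -m inch '[{"gripper":1,"x":0.05,"y":0.01,"z":0,"turn":0},{"gripper":1,"x":0.1,"y":0.02,"z":0,"turn":0},{"gripper":1,"x":0.15,"y":0.03,"z":0,"turn":0},{"gripper":1,"x":0.2,"y":0.04,"z":0,"turn":0},{"gripper":1,"x":0.25,"y":0.05,"z":0,"turn":0},{"gripper":1,"x":0.3,"y":0.06,"z":0,"turn":0},{"gripper":1,"x":0.4,"y":0.07,"z":0,"turn":0}]'
python3 - <<'E'
from h import *
for n in("side",):cv2.imwrite(f"pics/{n}5.png",manip.capture(n))
i=cv2.imread("pics/side5.png")[260:460,220:460];cv2.imwrite("pics/s5c.png",cv2.resize(i,(720,600),interpolation=3))
E
```

```text
t: 15.38
tool_pos: [0.5396, -0.0682, 0.1257]
tcp_rot: [-2.019, -2.407, 0.0]
contact_force: [0.4, 0.4, -0.3]
width: 0.0002
```

View pics/s5c.png

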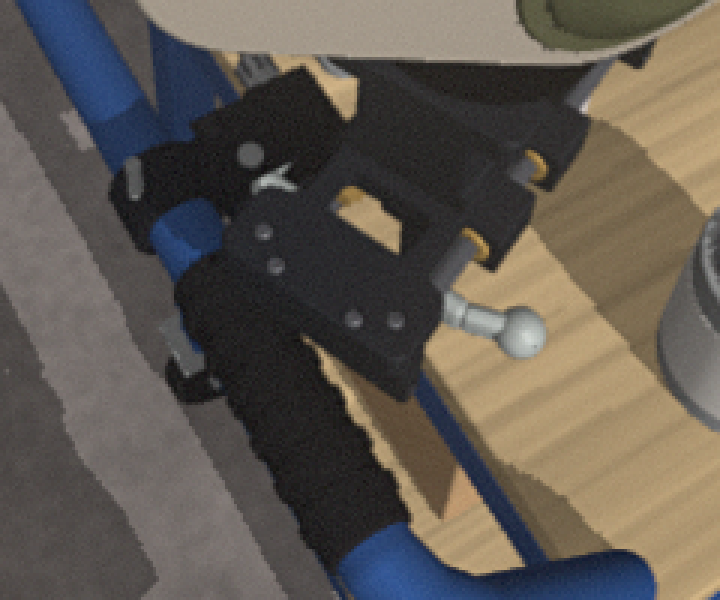

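The ball is back at crop (523,332), the same place as in the first picture, and the force reading is zero. I'll back off 28 mm and lift.

```bash
python3 -m inch '[{"gripper":1,"x":0.8,"y":0.15,"z":0,"turn":0},{"gripper":1,"x":1.8,"y":0.33,"z":0,"turn":0},{"gripper":1,"x":2.8,"y":0.5,"z":0,"turn":0},{"gripper":1,"x":2.8,"y":0.5,"z":1,"turn":0},{"gripper":1,"x":2.8,"y":0.5,"z":3,"turn":0},{"gripper":1,"x":2.8,"y":0.5,"z":5,"turn":0},{"gripper":1,"x":2.8,"y":0.5,"z":7.5,"turn":0},{"gripper":1,"x":2.8,"y":0.5,"z":10,"turn":0},{"gripper":1,"x":2.8,"y":0.5,"z":12,"turn":0},{"gripper":1,"x":2.8,"y":0.5,"z":12,"turn":0}]'
python3 -m inch '[{"gripper":1,"x":-2,"y":-3,"z":0,"turn":0},{"gripper":1,"x":-5,"y":-6,"z":0,"turn":0},{"gripper":1,"x":-8,"y":-9,"z":0,"turn":0},{"gripper":1,"x":-11,"y":-12,"z":0,"turn":0},{"gripper":1,"x":-14,"y":-15,"z":0,"turn":0},{"gripper":1,"x":-17,"y":-18,"z":0,"turn":0},{"gripper":1,"x":-19,"y":-20,"z":0,"turn":0},{"gripper":1,"x":-19,"y":-20,"z":0,"turn":0},{"gripper":1,"x":-19,"y":-20,"z":0,"turn":0},{"gripper":1,"x":-19,"y":-20,"z":0,"turn":0}]'
python3 - <<'E'
from h import *
for n in("side","top"):cv2.imwrite(f"pics/{n}6.png",manip.capture(n))
s=manip.get_state();print(s['qd'],s['contact_force'],s['t'])
E
```

```text
t: 16.27
tool_pos: [0.5687, -0.0635, 0.2507]
tcp_rot: [2.014, 2.402, 0.004]
contact_force: [1.0, -0.6, -0.1]
width: 0.0005
t: 17.1
tool_pos: [0.3779, -0.2627, 0.2456]
tcp_rot: [-2.019, -2.407, -0.001]
contact_force: [0.5, 0.2, 1.0]
width: 0.0006
[ 0.00560293  0.0025827  -0.00230945  0.00040793 -0.00106042 -0.00233371] [-0.57822814 -0.31794745 -0.1537057 ] 17.2
```

View pics/side6.png

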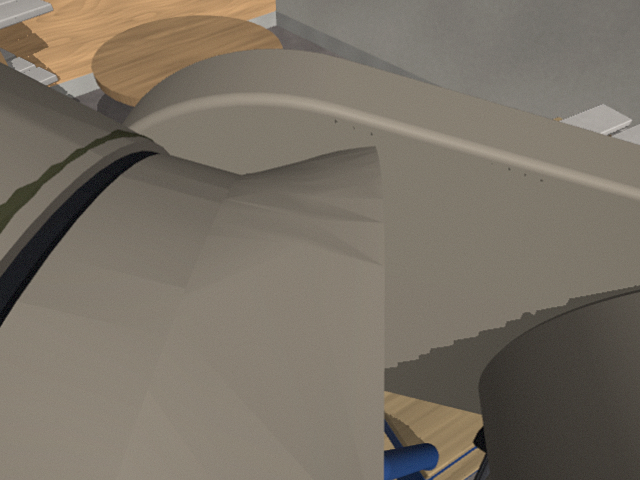

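View pics/top6.png

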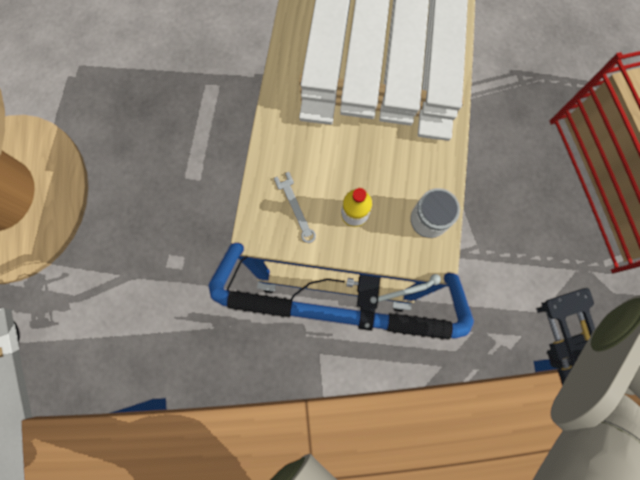

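The top view shows the lever ball back at (437,281). The spanner, bottle and tin haven't moved, and the gripper is well clear, so I'm handing in.

```bash
python3 -c "
from cell import manip;print(manip.hand_in())"
```

```text
the job is handed in; nothing more can be done
None
```

The brake check is done and handed in at about 17 s of the 45 s allowed; no verdict was reported.

- **Press:** I pushed the lever in with the back of the closed fingers until resistance rose sharply. The brake bit at roughly 0.2 rad. Firmly pressed, the lever stood at about 0.27 rad by the side camera.
- **Hold:** The pressing force stayed at about 19 N for 2.6 s, within the 10–25 N range. There was also about 5 N of sideways and 7 N of downward friction.
- **Release:** I let the lever back out over about 3 s at 7–8 mm/s. The fingers read contact all the way until it was nearly out. I then backed off and moved the hand away.

**Last checks:**
- In the pictures the lever ball is back where it started, and the spanner, bottle and tin have not moved.
- The force reading is zero apart from noise.
- The last side picture was blocked by the arm, so the final check of the scene rests on the top picture alone.
- First contact came about 4 mm later than my camera estimate, so I found the blade by force instead.
- I did not measure the gap between the blade and the grip.

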